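Press the bush home, then hold the gearbox cover over its threaded holes

ROBOT

A 6-joint arm with a two-finger parallel gripper is mounted at the origin on the work surface. World frame = base frame: x ahead of the robot, y to its left, z up, the work surface at z = 0. Lengths are in mm, angles in degrees, forces in N, time in s.
With the tool pointing down it reaches from about 350 to 975 mm from the base axis. Payload 7.1 kg.
Tool frame: the origin (TCP) lies at the very end of the fingers, on their centre line; the grasp point (between the pads) lies 19 mm behind it (env.hold_point_z is the distance from the TCP to the grasp point, in mm); z points along the fingers, y is the line along which they close (so a half turn about z gives the same grasp; the last joint's range is limited). The gripper opens to 88 mm and grips with 3 to 60 N. Pads are 20 mm wide; open, the fingers measure 115 mm over their backs; the gripper's body (75 mm by 178 mm) begins 61 mm behind the grasp point.
Start: joints at [70.531, 24.242, 93.386, -0, 62.372, -1.089], TCP at [197.047, 593.108, 222.675] pointing down, gripper open.
Joint ranges: [-172.04, 172.04], [-51.8, 120.97], [4.93, 147.93], [-75.15, 255.16], [6.16, 154.13], [-145.62, 145.62]. Speed limits (degrees/s): [136.94, 136.94, 172.46, 180, 180, 180].

INTERFACE

Orientations are given as [roll, pitch, yaw] about the fixed x, y, z axes, in that order (R = Rz(yaw) Ry(pitch) Rx(roll)).
In Python, from workcell import env gives the robot as it stands. The module is installed in compiled form; this text tells all that it offers.
- The arm moves only by the tool move_arm, never from a script. Its argument "plan" is text: rows parted by semicolons, each of 7 numbers parted by spaces: the turn, a rotation vector about the tool's x, y, z in degrees, then the shift along the tool's x, y, z in m, then the opening, from 0 (shut) to 1 (fully open). In form: wx wy wz x y z jaw; .... A call has 1 to 20 rows; each row shifts and turns the commanded pose from where the row before left it, along the tool's axes as they then stand; what a row does not reach is not made up. A row lasts 1/10 s, in which the tool goes at most 50 mm and 8.59 degrees, less where a joint would pass 70% of its speed; a pose out of reach is approached as far as the arm can. A call with a gripper value outside its range is refused whole. The fingers move at their own pace and stop on an object; the grip force is fixed at half the most. Time passes only in rows, so rows that do not move let the fingers close. It gives the time, the measured TCP pose, the force, the opening and the grip force at its end, in the units of the state.
- env.observe(): the state, without advancing time (a new reading comes with each control period).
- env.get_image(name): name is "scene" or "top"; returns a dict with "img" (480x640x3 uint8, red, green, blue), "z_map" (480x640 float32, mm along the optical axis (not along the pixel's ray), 0 where there is no reading), "mtx" (3x3 intrinsics, pixels), "k1" (the pictures are not rectified: a ray, as slopes to the right and down, at radius r is drawn at 1 + k1 r^2 times it, then the intrinsics apply), "view" (4x4, takes a point from world to camera coordinates). Camera axes: x right, y down, z forward; pixel columns grow to the right and rows downward; lengths in mm; the calibration is good to about 2 mm. A picture is of the moment at which its call begins.
- env.hand_in(): hands the job in; it is judged then, once.
The state is a dict: "time_s": time; "q": joint angles; "dq": joint speeds; "joint_torque": joint torques, N m; "position": TCP position; "eef_rot": TCP orientation; "contact_force": force on the tool from outside, world axes, zero at the start; "torque": the same for the moment, N m; "opening": opening from 0.0 (shut) to 1.0 (fully open); "grip_force": force on a finger pad.
Only numpy, scipy, OpenCV 4.12 (cv2) and the standard library are available. Lean on these libraries where they do the work, as an engineer would, in place of code of your own. Each camera call takes 0.05 s, during which the arm holds its last target. There are 200 camera calls.

TASK

Pull the sprung lever of the small press down through its full stroke so that the brass bush goes down about flush with the gearbox housing, and ease the lever back up to its rest slowly, without letting it fly back. Then pick up the rectangular cover plate and hold it level, hovering about 1 cm above the open end of the housing and clear of it, its four holes straight above the four threaded holes, ready for a colleague to put in the screws; the program finishes while still holding it there. Leave the round flange, the blue bin and the black unit where they are.

Things in the scene. Friction and masses are not known exactly. Their poses are not given: they have to be found in the camera images.
- fixture: Fixed. Origin on the bench; x across, y along, z up (mm here). Dark base plate 160 wide, y -170 to 200, 12 high. On it an aluminium gearbox housing, 100 wide, y -150 to 110, top at z 62; clamps beside it reach x +-69, z 42. Opening with gears near its -y end; brass bush in its top at y 70, under a grey lever press: column y 128 to 172, head x +-26, y 46 to 174, z 141 to 207.
- mouth (a point): Centre of the opening (38 x 56 mm) in the plane of the housing's top face, fixture (0, -85, 62) mm, axes parallel to the fixture's. The four threaded holes (8 mm wide, dark) lie around it at (+-30, +-42) mm in x, y. The press comes no nearer than 130 mm.
- thread_a (a point): Mouth of the threaded hole at (+30, +42) mm from the opening's centre.
- thread_c (a point): Mouth of the threaded hole at (-30, -42) mm from the opening's centre, on the other end of the diagonal.
- lever (a joint): Press lever, rad: 0 at rest (arm rises from the pivot towards -x at 0.45 rad above level), grows as the grip is pulled down, 0.9 = full stroke, at the stop. Return spring and bush resist with 3 to 10 N at the grip; let go, it flies back; return it slower than 2 rad/s. It drives the ram 30 mm per rad; the ram meets the bush after 7 to 13 mm; the bush is fully down only at full stroke.
- lever_grip (a point): Middle of the lever's black round grip: a level bar 16 mm in diameter, 60 mm long, parallel to the fixture's y, sticking out to +y from the arm's end. It travels with the lever: 135 mm to -x of the pivot, 65 mm above it at rest, 65 mm below it at full stroke, always 48 mm to +y of it.
- bush (a joint): How far the brass bush (27 mm diameter) has gone down, m: at 0 it stands 19 mm proud of the housing's top face, at 0.019 it is flush. Tight fit: it stays where the ram leaves it.
- cover: The cover, loose, lying flat: aluminium plate 80 (x) x 104 (y) x 5 mm; in the middle of its top a black connector block 28 (x) x 46 (y) mm, from 5 to 35 mm above the underside: the grasp. Through holes of 8 mm at (+-30, +-42) mm. Origin: centre of the underside, z up. About 0.18 to 0.29 kg. Either way round (half turn about z) fits.
- hole_a (a point): Cover hole at (+30, +42) mm from the cover's origin, in the plane of its underside.
- hole_c (a point): Cover hole at (-30, -42) mm from the cover's origin, in the plane of its underside.
- flange: Bystander: round aluminium flange, 86 mm diameter, 5 mm thick, with a round black boss 32 mm in diameter up to 33 mm; origin centre of underside. It may lie where the cover could have lain.
- bin: Bystander: small open blue bin 120 x 90 x 70 mm with black knobs; origin centre of underside.
- unit: Bystander: finished black cubic unit 90 x 90 x 83 mm; origin centre of underside.
- lever_pivot (a point): On the lever's level pivot axis (parallel to fixture y), at fixture (0, 185, 175) mm, on the press head's +y side. The grip circles it at 150 mm.
Not all that is in view belongs to the job. Leave any pink look-alike of the cover alone.

How it is judged:
By the outcome, as a careful person would: the job done as asked, in the order asked, and still so for the second after the job is handed in, while the arm keeps its last pose, push and grip.
It also fails if it takes over 64 s, if anything falls off the work surface, if the arm or the gripper's body presses on something with over 40 N, if the wrist force passes 120 N, or if a joint passes its speed limit or range.

## Working session

There is one attempt and no reset: what is moved stays moved. The work goes in short steps, Python scripts to look and compute and a tool call to move; the robot and the scene stay as the last step left them, time stands still between calls to the robot, and variables do not carry over. Pictures are saved under pics/ and viewed, at most 10 in all, crops included, and the job is handed in when it is done.

Besides the shell and the picture viewer there is one more tool, called after "Request:" as name(argument=value, ...) on one line, values as JSON. move_arm: Moves the arm, as the interface text tells. Its arguments: {"type":"object","properties":{"plan":{"type":"string"}},"required":["plan"]}

```bash
mkdir -p pics; cat > h.py <<'E'
import numpy as np,cv2
from workcell import env
def grab(n,tag):
    d=env.get_image(n); cv2.imwrite(f'pics/{tag}.png',d['img'][:,:,::-1]); np.savez(f'pics/{tag}.npz',**d); return d
def world(d):
    "HxWx3 world points from depth"
    K,k=d['mtx'],float(d['k1']); H,W=d['z_map'].shape
    u,v=np.meshgrid(np.arange(W),np.arange(H))
    p=cv2.undistortPoints(np.stack([u,v],-1).reshape(-1,1,2).astype(float),K,np.array([k,0,0,0.])).reshape(H,W,2)
    z=d['z_map'][...,None]; P=np.concatenate([p*z,z],-1)
    V=d['view']; return (P-V[:3,3])@V[:3,:3]
def pix(d,X):
    V=d['view'];return cv2.projectPoints(np.atleast_2d(X).astype(float),cv2.Rodrigues(V[:3,:3])[0],V[:3,3],d['mtx'],np.array([float(d['k1']),0,0,0]))[0][:,0]
E
python3 - <<'E'
from h import *
for n in('scene','top'):
    d=grab(n,n+'0'); print(n,d['mtx'].tolist(),d['k1'],d['view'].round(3).tolist())
print(env.observe())
E
```

```text
scene [[523.1683612652486, 0.0, 320.48556830049836], [0.0, 523.1683612652486, 231.16725545477985], [0.0, 0.0, 1.0]] -0.0009574464456952762 [[-0.432, 0.902, -0.018, 295.692], [0.601, 0.273, -0.751, -226.493], [-0.672, -0.336, -0.66, 1789.003], [0.0, 0.0, 0.0, 1.0]]
top [[464.88576739808076, 0.0, 321.1675322993077], [0.0, 464.88576739808076, 238.05781582171045], [0.0, 0.0, 1.0]] -0.10223674858687096 [[0.008, -1.0, 0.009, -60.76], [-0.998, -0.008, -0.069, 599.336], [0.069, -0.009, -0.998, 1476.914], [0.0, 0.0, 0.0, 1.0]]
{'time_s': 0.1, 'q': array([ 7.05313534e+01,  2.42801763e+01,  9.34258726e+01, -4.98436786e-04,
        6.23741065e+01, -1.08889504e+00]), 'dq': array([-0.08835818, -0.10749698, -0.17257085,  0.05667158,  0.02392866,
        0.03528461]), 'joint_torque': array([-2.11382226e-04, -5.45611167e+01, -2.74323535e+01,  6.44995132e-02,
        1.88088877e-02, -7.24660208e-05]), 'position': array([196.88421133, 592.64963488, 221.98619677]), 'eef_rot': array([-1.79919851e+02, -1.08203687e-03,  1.61620479e+02]), 'contact_force': array([0.29717516, 0.16692728, 1.0211364 ]), 'torque': array([ 0.02339585, -0.01327206, -0.00622693]), 'grip_force': 0.0, 'opening': 1.0001216896569254}
```

View pics/scene0.png

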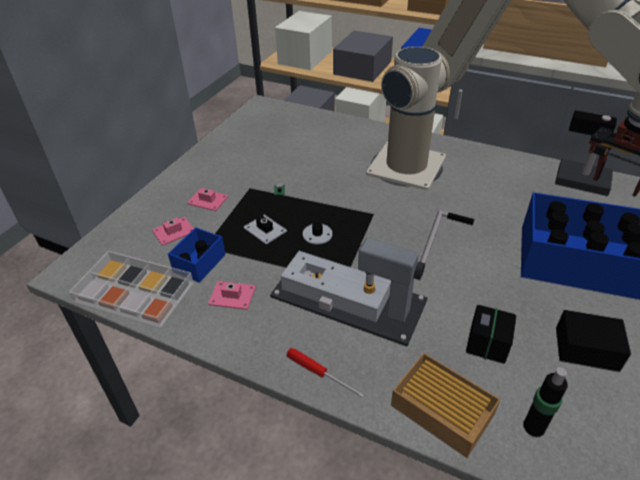

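View pics/top0.png

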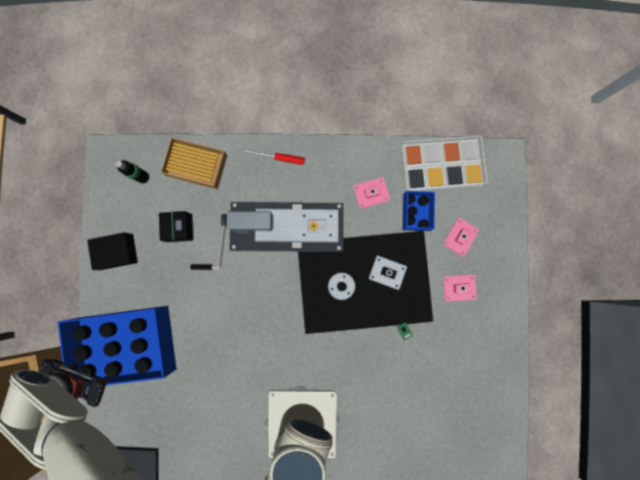

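Scene: fixture at top-pixel (287,227), its +y to image left (world +y), with the lever grip at about (203,267). The cover is at (388,272) and the flange at (341,286).

```bash
cat > m.py <<'E'
from h import *
d=dict(np.load('pics/top0.npz')); W=world(d); g=cv2.cvtColor(d['img'],cv2.COLOR_RGB2GRAY)
def rect(m,name,zr=None):
    n,l,s,c=cv2.connectedComponentsWithStats(m.astype(np.uint8)); i=1+np.argmax(s[1:,4]); P=W[l==i]
    r=cv2.minAreaRect(P[:,:2].astype(np.float32)); print(name,len(P),'z',np.median(P[:,2]).round(1),'rect',np.round(r[0],1),np.round(r[1],1),round(r[2],2)); return P
def box(u0,u1,v0,v1):
    b=np.zeros(g.shape,bool); b[v0:v1,u0:u1]=1; return b
Z=W[...,2]
print('bench z',np.median(Z[300:330,200:280]),'mat',np.median(Z[300:325,320:400]))
rect(box(222,352,195,260)&(Z>6)&(Z<260)&~box(215,226,195,260),'base')
rect(box(254,352,195,260)&(Z>50)&(Z<85),'housing')
rect(box(222,300,195,260)&(Z>185)&(Z<225),'head')
rect(box(360,415,248,298)&(g>110),'cover bright')
rect(box(360,415,248,298)&(Z>22)&(Z<50),'cover block')
rect(box(320,362,264,305)&(g>110),'flange')
P=rect(box(185,213,255,280)&(Z>150),'grip')
print(P.mean(0), P.max(0),P.min(0))
E
python3 m.py; python3 - <<'E'
import cv2,numpy as np
a=cv2.imread('pics/top0.png')
x=cv2.resize(a[190:310,180:420],None,fx=3.3,fy=3.3,interpolation=cv2.INTER_CUBIC);cv2.imwrite('pics/c1.png',x)
E
```

```text
bench z -0.36428871012512676 mat 0.7173870075041586
base 5537 z 57.9 rect [636.2  59.1] [163.9 378.4] 0.41
housing 2095 z 61.6 rect [637.9  21.8] [260.5 102.4] 89.99
head 949 z 205.9 rect [606.4 159.1] [114.6 143.4] 1.45
cover bright 685 z 4.4 rect [ 510.  -190.7] [282.2  91.6] 77.08
cover block 123 z 34.5 rect [ 492.6 -272.4] [43.2 28.3] 68.8
flange 495 z 4.4 rect [ 447.9 -101.4] [125.9  86.1] 84.4
grip 132 z 245.9 rect [503.7 131.7] [ 14.2 349.3] 0.08
[503.57075837 271.72348544 255.36704751] [ 510.66567065  306.36384674 1515.0695792 ] [496.38303453 -42.91335918 237.30024204]
```

View pics/c1.png

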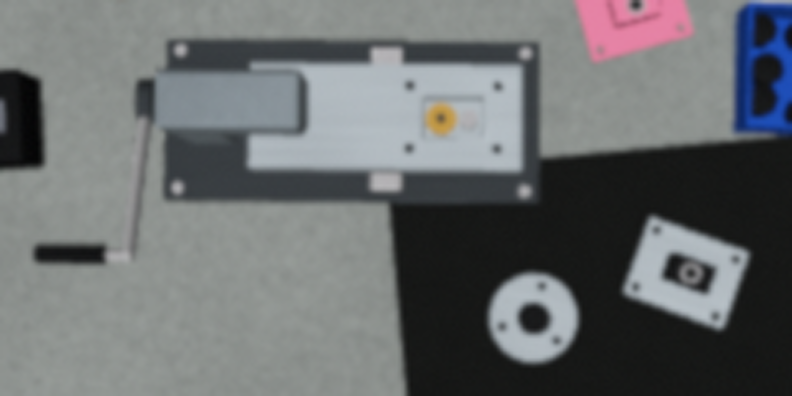

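Crop: threaded holes at (410,86),(498,87),(409,148),(497,149); cover holes at (656,231),(735,260),(635,287),(715,316) (crop px, 3.3x from (180,190)). Refine these by centroid and ray-plane intersection.

```bash
cat >> h.py <<'E'
def onplane(d,uv,z):
    "world points where pixel rays meet height z"
    p=cv2.undistortPoints(np.array(uv,float).reshape(-1,1,2),d['mtx'],np.array([float(d['k1']),0,0,0.])).reshape(-1,2)
    R,t=d['view'][:3,:3],d['view'][:3,3]; r=np.c_[p,np.ones(len(p))]@R; c=-R.T@t
    return c+r*((z-c[2])/r[:,2])[:,None]
def dark(g,uv,k=4):
    out=[]
    for u,v in uv:
        for _ in range(4):
            i,j=int(round(u)),int(round(v)); w=g[j-k:j+k+1,i-k:i+k+1].astype(float); w=np.clip(np.percentile(w,60)-15-w,0,None)
            yy,xx=np.mgrid[j-k:j+k+1,i-k:i+k+1]; m=(xx-u)**2+(yy-v)**2<3.2**2; w=w*m
            u,v=(w*xx).sum()/w.sum(),(w*yy).sum()/w.sum()
        out.append((u,v))
    return np.array(out)
def fit(loc,P):
    "2D rigid fit world=R loc+t -> origin, yaw deg, residuals"
    a=loc-loc.mean(0);b=P-P.mean(0); th=np.arctan2((a[:,0]*b[:,1]-a[:,1]*b[:,0]).sum(),(a*b).sum())
    R=np.array([[np.cos(th),-np.sin(th)],[np.sin(th),np.cos(th)]]); t=P.mean(0)-R@loc.mean(0)
    return t,np.degrees(th),np.linalg.norm(loc@R.T+t-P,axis=1)
E
python3 - <<'E'
from h import *
d=dict(np.load('pics/top0.npz')); g=cv2.cvtColor(d['img'],cv2.COLOR_RGB2GRAY); W=world(d)
s=lambda c:np.array(c)/3.3+[180,190]-.35
# order a(+,+) (+,-) (-,+) (-,-): image up=+x, left=+y
L=np.array([(30,42),(30,-42),(-30,42),(-30,-42)],float)
t=dark(g,s([(410,86),(498,87),(409,148),(497,149)]),4); P=onplane(d,t,62); f=fit(L,P[:,:2]); print('mouth',f,P[:,:2].round(1).tolist())
c=dark(g,s([(656,231),(735,260),(635,287),(715,316)]),3); Q=onplane(d,c,5);print('cover',fit(L,Q[:,:2]),Q[:,:2].round(1).tolist())
sc=dict(np.load('pics/scene0.npz')); Ws=world(sc)
th=np.radians(f[1]);R=np.array([[np.cos(th),-np.sin(th)],[np.sin(th),np.cos(th)]])
F=lambda x,y,z:np.r_[R@[x,y+85]+f[0],z]
for n,X in (('origin',F(0,0,0)),('pivot',F(0,185,175)),('grip',F(-135,233,240))): print(n,X.round(1),pix(d,X).round(1),pix(sc,X).round(1))
# grip from depth, both cams
for n,dd,ww,b in(('top',d,W,(186,212,260,274)),('scene',sc,Ws,(444,476,210,226))):
    gg=cv2.cvtColor(dd['img'],cv2.COLOR_RGB2GRAY);m=np.zeros(gg.shape,bool);m[b[2]:b[3],b[0]:b[1]]=1
    m&=(gg<60)&(ww[...,2]>200)&(ww[...,2]<280); p=ww[m]; print(n,m.sum(),np.median(p,0).round(1),np.percentile(p,3,0).round(1),np.percentile(p,97,0).round(1))
# seen base corner screws check & scene pixel of thread holes
print(pix(sc,P).round(1))
E
```

```text
mouth (array([637.73727999, -42.06343245]), np.float64(-0.17965245651667736), array([0.12875211, 0.03352605, 0.26906795, 0.42956645])) [[667.8, -0.3], [667.6, -84.2], [607.8, -0.2], [607.7, -83.6]]
cover (array([nan, nan]), np.float64(nan), array([nan, nan, nan, nan])) [[544.4, -236.6], [501.0, -338.0], [nan, nan], [431.6, -300.8]]
origin [638.   42.9   0. ] [[291.  226.6]] [[343.3 296.8]]
pivot [638.6 227.9 175. ] [[224.  220.3]] [[419.9 270.7]]
grip [503.7 276.4 240. ] [[200.9 266.4]] [[461.3 218.8]]
top 80 [503.5 275.4 247.3] [499.1 249.6 243.1] [507.8 301.5 251.8]
scene 167 [508.1 274.1 244.1] [499.3 246.9 236.2] [513.1 301.9 248.7]
[[322.8 282.9]
 [292.9 272.7]
 [332.8 267.2]
 [303.9 257.8]]h.py:25: RuntimeWarning: invalid value encountered in scalar divide
  u,v=(w*xx).sum()/w.sum(),(w*yy).sum()/w.sum()
```

```bash
python3 - <<'E'
from h import *
d=dict(np.load('pics/top0.npz')); g=cv2.cvtColor(d['img'],cv2.COLOR_RGB2GRAY); W=world(d)
b=np.zeros(g.shape,bool); b[250:296,362:412]=1
P=onplane(d,np.argwhere(b&(g>100))[:,::-1],5)[:,:2]; r=cv2.minAreaRect(P.astype(np.float32)); print('plate',len(P),r)
m=b&(W[...,2]>25)&(W[...,2]<45); n,l,s,c=cv2.connectedComponentsWithStats(m.astype(np.uint8)); i=1+np.argmax(s[1:,4]); Q=onplane(d,np.argwhere(l==i)[:,::-1],35)[:,:2]; print('block',len(Q),cv2.minAreaRect(Q.astype(np.float32)),np.median(W[l==i][:,2]))
s=np.array([(656,231),(735,260),(635,287),(715,316)])/3.3+[180,190]-.35
H=onplane(d,s,5)[:,:2]; print(H.round(1)); L=np.array([(30,42),(30,-42),(-30,42),(-30,-42)],float); print(fit(L,H))
o=env.observe(); print(o['position'],o['eef_rot'],o['q'])
E
```

```text
plate 726 ((491.1152038574219, -272.8499755859375), (106.39470672607422, 82.0306167602539), 70.15570831298828)
block 122 ((492.5987548828125, -271.8347473144531), (43.867496490478516, 28.458860397338867), 68.61768341064453) 34.486465779466656
[[ 532.  -243.1]
 [ 503.9 -321.5]
 [ 476.8 -222.4]
 [ 448.6 -301.6]]
(array([ 490.31207184, -272.14286828]), np.float64(-19.824209986164462), array([0.84461417, 0.53722923, 0.42438013, 0.80847165]))
[196.88421133 592.64963488 221.98619677] [-1.79919851e+02 -1.08203687e-03  1.61620479e+02] [ 7.05313534e+01  2.42801763e+01  9.34258726e+01 -4.98436786e-04
  6.23741065e+01 -1.08889504e+00]
```

Request:
move_arm(plan="0 0 0 0 0 -0.04 1; 0 0 0 0 0 -0.04 1; 0 0 7.958 0 0 0 1; 0 0 7.958 0 0 0 1; 0 0 7.958 0 0 0 1; 0 0 7.958 0 0 0 1; 0 0 7.958 0 0 0 1; 0 0 7.958 0 0 0 1; 0 0 7.958 0 0 0 1; 0 0 7.958 0 0 0 1; 0 0 7.958 0 0 0 1; 0 0 0 0 0 0 1")

```text
time_s: 1.3
position: [197.0, 592.9, 302.2]
eef_rot: [-180.0, 0.0, 89.9]
contact_force: [-0.5, 0.1, -0.6]
opening: 1.0
grip_force: 0.0
```

Request:
move_arm(plan="0 0 0 -0.0154 0.0153 0 1; 0 0 0 -0.0308 0.0307 0 1; 0 0 0 -0.0308 0.0307 0 1; 0 0 0 -0.0308 0.0307 0 1; 0 0 0 -0.0308 0.0307 0 1; 0 0 0 -0.0308 0.0307 0 1; 0 0 0 -0.0308 0.0307 0 1; 0 0 0 -0.0308 0.0307 0 1; 0 0 0 -0.0308 0.0307 0 1; 0 0 0 -0.0308 0.0307 0 1; 0 0 0 -0.0154 0.0154 0 1; 0 0 0 0 0 0 1; 0 0 0 0 0 0 1")

```text
time_s: 2.6
position: [503.8, 285.0, 302.4]
eef_rot: [-180.0, -0.0, 90.1]
contact_force: [-0.4, 0.4, -0.1]
opening: 0.999
grip_force: 0.0
```

Request:
move_arm(plan="0 0 0 0 0 0.02 1; 0 0 0 0 0 0.03 1; 0 0 0 0 0 0.018 1; 0 0 0 0 0 0.008 1; 0 0 0 0 0 0 0.4; 0 0 0 0 0 0 0.1; 0 0 0 0 0 0 0; 0 0 0 0 0 0 0; 0 0 0 0 0 0 0; 0 0 0 0 0 0 0; 0 0 0 0 0 0 0; 0 0 0 0 0 0 0")

```text
time_s: 3.8
position: [504.1, 285.1, 226.7]
eef_rot: [180.0, -0.0, 90.0]
contact_force: [-0.4, -0.6, 0.1]
opening: 0.308
grip_force: 0.0
```

```bash
python3 - <<'E'
import numpy as np
a=.45-.9*np.linspace(0,1,19)
x=-150*np.cos(a);z=150*np.sin(a)
for i in range(18): print(i,'ty %.4f tz %.4f'%((x[i+1]-x[i])/1e3,-(z[i+1]-z[i])/1e3))
E
```

```text
0 ty -0.0031 tz 0.0068
1 ty -0.0027 tz 0.0070
2 ty -0.0024 tz 0.0071
3 ty -0.0020 tz 0.0072
4 ty -0.0017 tz 0.0073
5 ty -0.0013 tz 0.0074
6 ty -0.0009 tz 0.0074
7 ty -0.0006 tz 0.0075
8 ty -0.0002 tz 0.0075
9 ty 0.0002 tz 0.0075
10 ty 0.0006 tz 0.0075
11 ty 0.0009 tz 0.0074
12 ty 0.0013 tz 0.0074
13 ty 0.0017 tz 0.0073
14 ty 0.0020 tz 0.0072
15 ty 0.0024 tz 0.0071
16 ty 0.0027 tz 0.0070
17 ty 0.0031 tz 0.0068
```

Request:
move_arm(plan="0 0 0 0 0 0 0; 0 0 0 0 0 0 0; 0 0 0 0 0 0 0; 0 0 0 0 0 0 0; 0 0 0 0 0 0 0; 0 0 0 0 0 0 0")

```text
time_s: 4.4
position: [502.6, 285.0, 226.6]
eef_rot: [-179.8, 0.0, 90.0]
contact_force: [-5.0, 0.2, 3.2]
opening: 0.174
grip_force: 30.0
```

Request:
move_arm(plan="0 0 0 0 -0.0045 0.0068 0; 0 0 0 0 -0.0027 0.0070 0; 0 0 0 0 -0.0024 0.0071 0; 0 0 0 0 -0.0020 0.0072 0; 0 0 0 0 -0.0017 0.0073 0; 0 0 0 0 -0.0013 0.0074 0; 0 0 0 0 -0.0009 0.0074 0; 0 0 0 0 -0.0006 0.0075 0; 0 0 0 0 -0.0002 0.0075 0")

```text
time_s: 5.3
position: [487.8, 285.1, 161.7]
eef_rot: [180.0, -0.0, 90.0]
contact_force: [-1.9, -1.7, 9.2]
opening: 0.177
grip_force: 30.0
```

Request:
move_arm(plan="0 0 0 0 0.0002 0.0075 0; 0 0 0 0 0.0006 0.0075 0; 0 0 0 0 0.0009 0.0074 0; 0 0 0 0 0.0013 0.0074 0; 0 0 0 0 0.0017 0.0073 0; 0 0 0 0 0.0020 0.0072 0; 0 0 0 0 0.0024 0.0071 0; 0 0 0 0 0.0027 0.0070 0; 0 0 0 0 0.0031 0.0068 0; 0 0 0 0 0 0 0; 0 0 0 0 0 0 0")

```text
time_s: 6.4
position: [500.1, 285.0, 95.0]
eef_rot: [-179.7, 0.1, 90.0]
contact_force: [-7.2, 2.8, 1.3]
opening: 0.174
grip_force: 30.0
```

Request:
move_arm(plan="0 0 0 0 0.0005 0.001 0; 0 0 0 0 0.0005 0.001 0; 0 0 0 0 0.0005 0.001 0; 0 0 0 0 0 0 0; 0 0 0 0 0 0 0")

```text
time_s: 6.9
position: [501.2, 285.0, 92.3]
eef_rot: [-179.7, 0.1, 90.0]
contact_force: [-9.1, 2.5, 5.3]
opening: 0.175
grip_force: 30.0
```

```bash
python3 - <<'E'
from h import *
d=grab('scene','s1'); W=world(d)
cv2.imwrite('pics/s1c.png',cv2.resize(d['img'][200:350,260:480,::-1],None,fx=3.5,fy=3.5,interpolation=cv2.INTER_CUBIC))
E
```

```text
(no output)
```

View pics/s1c.png

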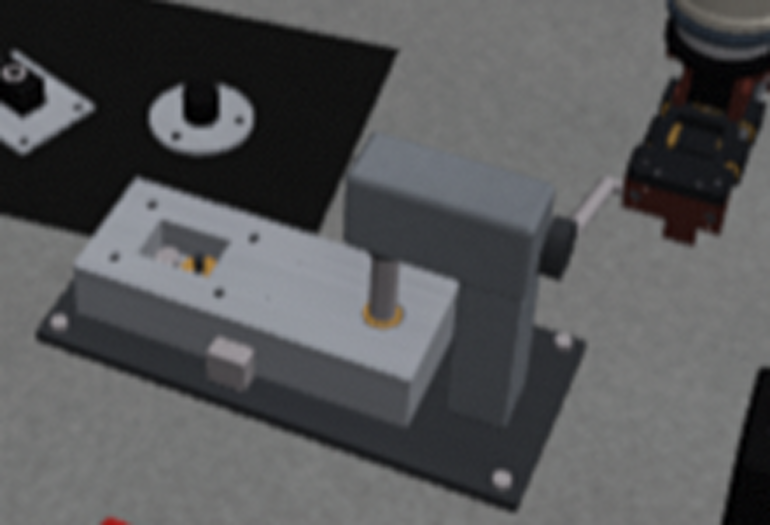

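The bush looks nearly flush (crop (382,317)), with the ram on it. I'll press until the stop shows in the force.

Request:
move_arm(plan="0 0 0 0 0 0.001 0; 0 0 0 0 0 0.001 0; 0 0 0 0 0 0.001 0; 0 0 0 0 0 0 0")

```text
time_s: 7.35
position: [502.4, 285.1, 89.8]
eef_rot: [-179.8, 0.0, 90.0]
contact_force: [-7.3, -0.0, 7.2]
opening: 0.172
grip_force: 30.0
```

Request:
move_arm(plan="0 0 0 0 0 0.001 0; 0 0 0 0 0 0.001 0; 0 0 0 0 0 0.001 0; 0 0 0 0 0 0 0")

```text
time_s: 7.75
position: [502.7, 285.1, 88.9]
eef_rot: [-179.9, 0.0, 90.0]
contact_force: [-12.2, -2.8, 24.7]
opening: 0.174
grip_force: 30.0
```

Stop reached (force rises to 25 N with no motion). Easing back at about 0.5 rad/s.

Request:
move_arm(plan="0 0 0 0 -0.0015 -0.0068 0; 0 0 0 0 -0.0027 -0.0070 0; 0 0 0 0 -0.0024 -0.0071 0; 0 0 0 0 -0.0020 -0.0072 0; 0 0 0 0 -0.0017 -0.0073 0; 0 0 0 0 -0.0013 -0.0074 0; 0 0 0 0 -0.0009 -0.0074 0; 0 0 0 0 -0.0006 -0.0075 0; 0 0 0 0 -0.0002 -0.0075 0; 0 0 0 0 0.0002 -0.0075 0; 0 0 0 0 0.0006 -0.0075 0; 0 0 0 0 0.0009 -0.0074 0; 0 0 0 0 0.0013 -0.0074 0; 0 0 0 0 0.0017 -0.0073 0; 0 0 0 0 0.0020 -0.0072 0; 0 0 0 0 0.0024 -0.0071 0; 0 0 0 0 0.0027 -0.0070 0; 0 0 0 0 0.0025 -0.0060 0; 0 0 0 0 0 0 0; 0 0 0 0 0 0 0")

```text
time_s: 9.75
position: [498.1, 284.9, 215.5]
eef_rot: [-179.2, 0.1, 90.0]
contact_force: [-24.2, 3.9, 10.4]
opening: 0.171
grip_force: 30.0
```

Request:
move_arm(plan="0 0 0 0 -0.0005 -0.002 0; 0 0 0 0 -0.0005 -0.002 0; 0 0 0 0 0 -0.002 0; 0 0 0 0 0 0 0; 0 0 0 0 0 0 0")

```text
time_s: 10.25
position: [500.7, 284.9, 222.1]
eef_rot: [-179.6, 0.1, 90.0]
contact_force: [-12.0, 0.6, 5.2]
opening: 0.174
grip_force: 30.0
```

Request:
move_arm(plan="0 0 0 0 0 -0.002 0; 0 0 0 0 0 -0.002 0; 0 0 0 0 0 -0.001 0; 0 0 0 0 0 0 0; 0 0 0 0 0 0 0")

```text
time_s: 10.75
position: [502.6, 285.0, 226.6]
eef_rot: [-179.8, 0.0, 90.0]
contact_force: [-4.9, 2.5, -4.6]
opening: 0.176
grip_force: 30.0
```

Request:
move_arm(plan="0 0 0 0 0 0 0.22; 0 0 0 0 0 0 0.3; 0 0 0 0 0 0 0.6; 0 0 0 0 0 0 1; 0 0 0 0 0 0 1; 0 0 0 0 0 0 1; 0 0 0 0 0 0 1; 0 0 0 0 0 -0.01 1; 0 0 0 0 0 -0.02 1; 0 0 0 0 0 -0.025 1; 0 0 0 0 0 -0.02 1; 0 0 5 0 0 0 1; 0 0 5 0 0 0 1; 0 0 5 0 0 0 1; 0 0 5 0 0 0 1; 0 0 0 0 0 0 1")

```text
time_s: 12.35
position: [504.3, 285.2, 303.7]
eef_rot: [180.0, -0.0, 70.0]
contact_force: [0.0, 0.1, -0.3]
opening: 1.0
grip_force: 0.0
```

```bash
python3 - <<'E'
from h import *
d=grab('scene','s2'); t=grab('top','t2')
a=cv2.resize(d['img'][200:340,260:490,::-1],None,fx=3.4,fy=3.4,interpolation=cv2.INTER_CUBIC)
cv2.imwrite('pics/s2c.png',a)
o=env.observe();print(o['time_s'],o['position'],o['eef_rot'],o['opening'])
E
```

```text
12.45 [504.22551214 285.16232652 303.386322  ] [ 1.79977646e+02 -2.24683648e-02  7.01337853e+01] 0.9984960019668904
```

View pics/s2c.png

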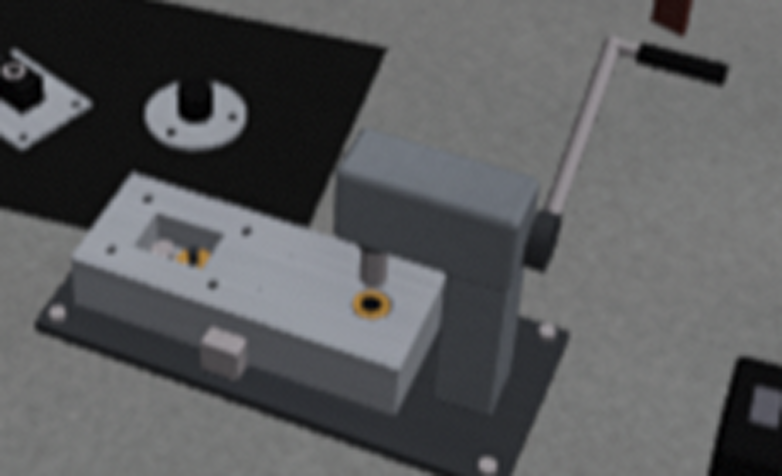

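Bush flush at crop (371,304), ram clear of it, lever back at rest (grip at (682,63)). Now over to the cover.

Request:
move_arm(plan="0 0 0 -0.0164 0.0053 0 1; 0 0 0 -0.033 0.0112 0 1; 0 0 0 -0.033 0.0112 0 1; 0 0 0 -0.033 0.0112 0 1; 0 0 0 -0.033 0.0112 0 1; 0 0 0 -0.033 0.0112 0 1; 0 0 0 -0.033 0.0112 0 1; 0 0 0 -0.033 0.0112 0 1; 0 0 0 -0.033 0.0112 0 1; 0 0 0 -0.033 0.0112 0 1; 0 0 0 -0.033 0.0112 0 1; 0 0 0 -0.033 0.0112 0 1; 0 0 0 -0.033 0.0112 0 1; 0 0 0 -0.033 0.0112 0 1; 0 0 0 -0.033 0.0112 0 1; 0 0 0 -0.033 0.0112 0 1; 0 0 0 -0.017 0.005 0 1; 0 0 0 0 0 0 1; 0 0 0 0 0 0 1")

```text
time_s: 14.35
position: [490.4, -272.1, 302.7]
eef_rot: [-180.0, -0.0, 70.0]
contact_force: [0.1, -0.3, 0.3]
opening: 1.0
grip_force: 0.0
```

Request:
move_arm(plan="0 0 0 0 0 0.02 1; 0 0 0 0 0 0.04 1; 0 0 0 0 0 0.045 1; 0 0 0 0 0 0.045 1; 0 0 0 0 0 0.045 1; 0 0 0 0 0 0.04 1; 0 0 0 0 0 0.03 1; 0 0 0 0 0 0.018 1; 0 0 0 0 0 0.0095 1; 0 0 0 0 0 0 0.4; 0 0 0 0 0 0 0; 0 0 0 0 0 0 0; 0 0 0 0 0 0 0; 0 0 0 0 0 0 0; 0 0 0 0 0 0 0; 0 0 0 0 0 0 0; 0 0 0 0 0 0 0; 0 0 0 0 0 0 0; 0 0 0 0 0 0 0; 0 0 0 0 0 0 0")

```text
time_s: 16.35
position: [490.9, -272.5, 10.4]
eef_rot: [180.0, 0.0, 70.0]
contact_force: [-0.1, -0.2, 2.4]
opening: 0.314
grip_force: 30.0
```

Request:
move_arm(plan="0 0 0 0 0 -0.01 0; 0 0 0 0 0 -0.025 0; 0 0 0 0 0 -0.035 0; 0 0 0 0 0 -0.035 0; 0 0 0 0 0 -0.025 0; 0 0 0 0 0 -0.01 0; 0 0 -5 0 0 0 0; 0 0 -5 0 0 0 0; 0 0 -5 0 0 0 0; 0 0 -5 0 0 0 0; 0 0 0 0.0164 0.0109 0 0; 0 0 0 0.030 0.019 0 0; 0 0 0 0.034 0.022 0 0; 0 0 0 0.034 0.022 0 0; 0 0 0 0.034 0.022 0 0; 0 0 0 0.034 0.022 0 0; 0 0 0 0.03 0.019 0 0; 0 0 0 0.018 0.010 0 0; 0 0 0 0 0 0 0; 0 0 0 0 0 0 0")

```text
time_s: 18.35
position: [636.9, -42.2, 149.6]
eef_rot: [-179.9, 0.0, 90.0]
contact_force: [0.2, 0.3, -2.7]
opening: 0.316
grip_force: 30.0
```

```bash
python3 - <<'E'
from h import *
t=grab('top','t3'); s=grab('scene','s3'); o=env.observe();print(o['time_s'],o['position'],o['eef_rot'],o['opening'],o['contact_force'])
a=cv2.resize(t['img'][170:290,270:370,::-1],None,fx=4,fy=4,interpolation=cv2.INTER_CUBIC)
b=cv2.resize(s['img'][190:310,250:350,::-1],None,fx=4,fy=4,interpolation=cv2.INTER_CUBIC)
cv2.imwrite('pics/c3.png',np.hstack([a,b]))
E
```

```text
18.45 [636.80217257 -43.1717806  149.93192465] [-1.79918388e+02  1.27883053e-02  8.99404796e+01] 0.31443705747854583 [ 0.44014304  0.03548749 -3.30678424]
```

View pics/c3.png

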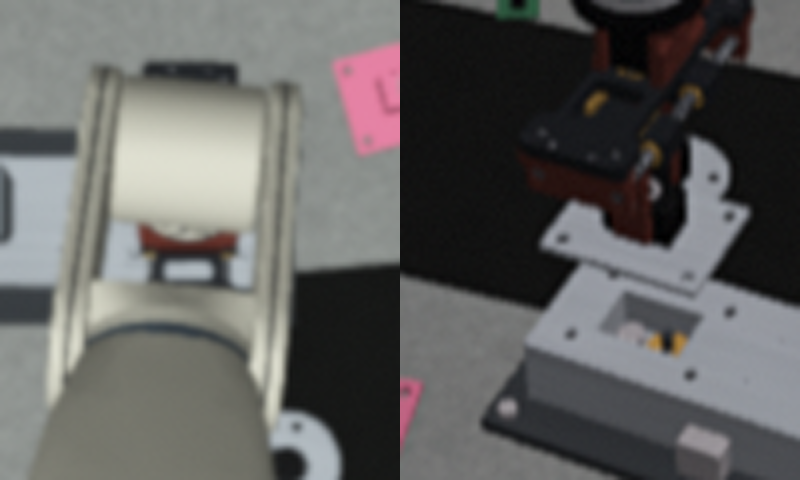

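Scene crop: cover holes at (562,238), (688,277), (729,215) and threads at (571,334), (690,375), (730,312). The top view is occluded by the arm, so I'll measure cover relative to threads in the scene view.

```bash
cat > rel.py <<'E'
from h import *
from scipy.optimize import least_squares
import sys
s3=dict(np.load('pics/s3.npz')); s0=dict(np.load('pics/scene0.npz'))
L=np.array([(30,42),(30,-42),(-30,42),(-30,-42)],float)
gray=lambda d:cv2.cvtColor(d['img'],cv2.COLOR_RGB2GRAY)
def threads():
    uv=dark(gray(s0),[(322.5,283.75),(292.75,273.5),(332.5,268),(303.9,258.3)],4)
    return uv,fit(L,onplane(s0,uv,62)[:,:2])
def cover(d,guess,ids):
    W=world(d); g=gray(d); uv=dark(g,guess,4)
    # plate top points: bright pixels inside the hole polygon's neighbourhood
    m=np.zeros(g.shape,np.uint8); cv2.fillPoly(m,[np.int32(guess)],1); m=(m>0)&(g>120)
    Z=W[m]; z=np.median(Z[:,2]); A=np.c_[Z[:,:2]-Z[:,:2].mean(0),np.ones(len(Z))]; ok=abs(Z[:,2]-z)<8
    pl=np.linalg.lstsq(A[ok],Z[ok,2],rcond=None)[0]
    zt=W[dummy] if 0 else None
    return uv,z,ok.sum(),pl,fit(L[ids],onplane(d,uv,z)[:,:2])
E
python3 - <<'E'
from rel import *
W=world(s3);g=gray(s3)
uv,f=threads(); print('threads',uv.round(2).tolist(),f)
b=np.zeros(g.shape,np.uint8); cv2.fillPoly(b,[np.int32([(330,275),(322,280),(345,290),(352,278)])],1); print('housing top z',np.median(W[(b>0)&(g>110)][:,2]))
G=[(322,259.25),(290.5,249.5),(332.25,243.75)]
print('cover',cover(s3,G,[0,1,2])); o=env.observe(); print(o['position'])
E
```

```text
threads [[322.09, 283.27], [292.26, 273.07], [332.02, 267.58], [303.01, 258.05]] (array([639.60964887, -43.2722143 ]), np.float64(-0.03849168519951121), array([0.08824798, 0.19628826, 0.39083452, 0.14056683]))
housing top z 61.05115224168627
cover (array([[321.5511811 , 258.99212598],
       [290.15226337, 249.34567901],
       [332.51204819, 241.58433735]]), np.float64(143.1122622074952), np.int64(244), array([5.35885185e-03, 9.65791307e-03, 1.43126019e+02]), (array([635.76403619, -45.622818  ]), np.float64(2.6729674732301327), array([3.06565346, 0.76820962, 3.75927528])))
[636.80217257 -43.1717806  149.93192465]
```

```bash
python3 - <<'E'
from rel import *
d=s3; g=gray(d)
for (u,v) in [(322,259),(290.5,249.5),(332,244)]:
    print(g[int(v)-4:int(v)+5,int(u)-5:int(u)+6]); 
E
python3 - <<'E'
import cv2
a=cv2.imread('pics/s3.png'); cv2.imwrite('pics/c4.png',cv2.resize(a[230:300,275:350],None,fx=8,fy=8,interpolation=cv2.INTER_NEAREST))
E
```

```text
[[148 150 150 150 152 150 151 150 151 152 152]
 [149 148 150 150 149 149 151 152 153 152 143]
 [151 151 149 144 137 137 144 151 152 149 127]
 [154 154 150 134 113 111 129 149 150 135  94]
 [153 155 149 127 113 107 127 147 143 121  85]
 [142 150 149 140 141 137 142 147 136 130 122]
 [116 126 132 139 145 150 149 140 131 145 149]
 [107 107 106 114 121 131 135 131 138 150 153]
 [139 132 120 114 106 103 113 131 146 152 151]]
[[ 15  15  28  71 125 151 152 151 151 151 152]
 [ 14  26  66 115 147 154 150 149 149 149 149]
 [ 19  56 115 145 151 146 144 149 150 150 149]
 [ 37  95 145 153 134 117 117 136 150 151 150]
 [ 69 129 156 148 107  77  87 126 149 151 150]
 [ 94 142 155 146 113  96 108 138 151 152 151]
 [ 86 120 133 137 139 144 147 152 153 154 152]
 [ 54  72  80  98 119 132 139 146 148 151 154]
 [ 23  28  35  52  71  81  98 115 123 134 144]]
[[154 152 139 110  94  76  57  43  29  25  18]
 [155 156 154 151 143 127 112 100  81  69  38]
 [153 154 156 156 141 127 132 146 135 115  61]
 [151 152 153 144 105  86 112 152 155 129  68]
 [151 151 151 136  94  75 113 149 145 107  49]
 [153 152 152 146 126 119 141 146 117  66  26]
 [151 151 152 152 149 150 150 131  82  33  15]
 [151 151 151 152 152 153 141 104  50  16  14]
 [153 152 151 152 152 144 115  65  24  15  17]]
```

View pics/c4.png

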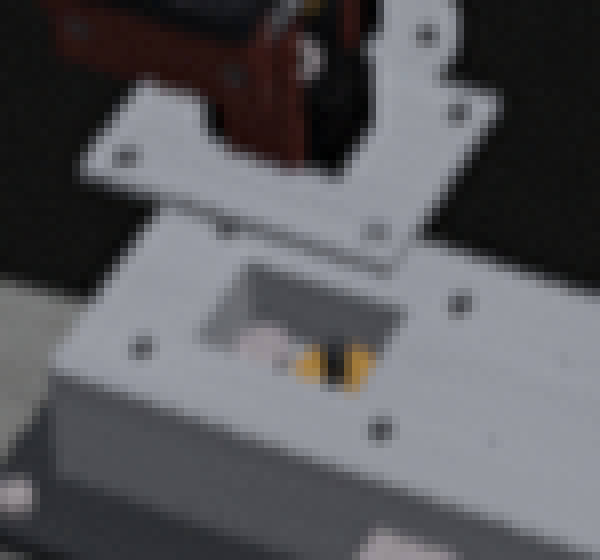

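Zoomed: cover holes at (125,155), (376,232), (459,112); threads at (142,347), (380,430), (460,304).

```bash
cat >> rel.py <<'E'
def cen(g,u,v,bg=148):
    for _ in range(3):
        yy,xx=np.mgrid[0:480,0:640]; w=np.clip(bg-g.astype(float),0,None)*((abs(xx-u)<2.6)&(abs(yy-v)<2.1)); u,v=(w*xx).sum()/w.sum(),(w*yy).sum()/w.sum()
    return u,v
def report(d,G,z,ids):
    g=gray(d); uv=[cen(g,*p) for p in G]; f=fit(L[ids],onplane(d,uv,z)[:,:2]); print(np.round(uv,2).tolist(),f); return f
E
python3 - <<'E'
from rel import *
print('threads'); report(s0,[(322.09,283.27),(292.26,273.07),(332,267.6),(303,258)],62,[0,1,2,3])
report(s3,[(322.09,283.27),(292.26,273.07),(332,267.6)],62,[0,1,2])
for z in(143,144.5,146):
  print('cover',z); report(s3,[(321.5,258.5),(290.3,249),(332,243.8)],z,[0,1,2])
# silhouette: plate top points inside outline -> from depth
W=world(s3);g=gray(s3);b=np.zeros(g.shape,bool);b[235:268,280:342]=1
m=b&(g>118)&(abs(W[...,2]-143)<4); n,l,s,c=cv2.connectedComponentsWithStats(m.astype(np.uint8)); i=1+np.argmax(s[1:,4])
P=onplane(s3,np.argwhere(l==i)[:,::-1],144)[:,:2]; print(s[i],cv2.minAreaRect(P.astype(np.float32)),P.min(0),P.max(0),np.percentile(P,[1,99],axis=0))
E
```

```text
threads
[[322.12, 283.31], [292.3, 272.97], [332.08, 267.55], [303.03, 257.94]] (array([639.41359095, -43.26680748]), np.float64(-0.1807638452743965), array([0.36121433, 0.24289344, 0.36232389, 0.14282024]))
[[322.12, 283.31], [292.29, 272.98], [332.06, 267.56]] (array([639.49253225, -43.26770383]), np.float64(-0.1250421427285859), array([0.29659273, 0.27910356, 0.35854825]))
cover 143
[[321.55, 258.54], [290.21, 249.23], [331.86, 243.59]] (array([636.97041181, -45.04436728]), np.float64(0.6120894924957948), array([1.30034787, 0.3718981 , 0.97411904]))
cover 144.5
[[321.55, 258.54], [290.21, 249.23], [331.86, 243.59]] (array([638.37755458, -44.31187048]), np.float64(0.6120894924957779), array([1.34897723, 0.34811057, 1.0077888 ]))
cover 146
[[321.55, 258.54], [290.21, 249.23], [331.86, 243.59]] (array([639.78469736, -43.57937368]), np.float64(0.6120894924958121), array([1.39825515, 0.35356173, 1.04700543]))
[286 238  51  25 508] ((638.5069580078125, -44.305782318115234), (78.98241424560547, 104.16275787353516), 0.8159734606742859) [598.82233965 -96.15422859] [678.57088115   8.23475897] [[599.88032651 -94.82681949]
 [677.4761025    6.72629443]]
```

Request:
move_arm(plan="0 0 0.3 0.0006 0.001 0.0075 0; 0 0 0 0 0 0.015 0; 0 0 0 0 0 0.02 0; 0 0 0 0 0 0.015 0; 0 0 0 0 0 0.0075 0; 0 0 0 0 0 0.002 0; 0 0 0 0 0 0 0; 0 0 0 0 0 0 0; 0 0 0 0 0 0 0; 0 0 0 0 0 0 0")

```text
time_s: 19.45
position: [639.3, -41.4, 84.1]
eef_rot: [179.9, 0.0, 89.7]
contact_force: [0.4, 0.5, -1.9]
opening: 0.317
grip_force: 30.0
```

```bash
python3 - <<'E'
from rel import *
d=grab('scene','s5'); o=env.observe(); print(o['time_s'],o['position'],o['eef_rot'],o['contact_force'],o['dq'].round(2))
a=np.array(d['img'][...,::-1]); cv2.imwrite('pics/c5.png',cv2.resize(a[230:305,270:360],None,fx=8,fy=8,interpolation=cv2.INTER_NEAREST))
f=[638.9,-43.6]; Lw=np.c_[L+f,np.full(4,77)]; print(pix(d,Lw).round(1))
W=world(d);g=gray(d);b=np.zeros(g.shape,bool);b[240:300,275:345]=1
m=b&(g>118)&(abs(W[...,2]-76)<4.5); n,l,s,c=cv2.connectedComponentsWithStats(m.astype(np.uint8)); i=1+np.argmax(s[1:,4])
z=np.median(W[l==i][:,2]);P=onplane(d,np.argwhere(l==i)[:,::-1],z+1)[:,:2]; Q=W[l==i]
A=np.c_[Q[:,:2]-Q[:,:2].mean(0),np.ones(len(Q))]; print('plane',np.linalg.lstsq(A,Q[:,2],rcond=None)[0])
print(s[i],z,cv2.minAreaRect(P.astype(np.float32)))
E
```

```text
19.5 [639.1724339  -41.40920204  83.9502846 ] [1.79945656e+02 5.92296742e-03 8.97015937e+01] [-0.42055628 -0.13003174 -2.46126907] [ 0.05  0.26  0.1  -0.11  0.07 -0.02]
[[322.  278.8]
 [291.9 268.7]
 [332.1 263.2]
 [302.7 253.7]]
plane [7.45279289e-03 2.88614580e-03 7.72020096e+01]
[287 258  50  26 497] 77.36166809924327 ((643.1280517578125, -42.159610748291016), (81.03376770019531, 108.95513153076172), 3.4854488372802734)
```

View pics/c5.png

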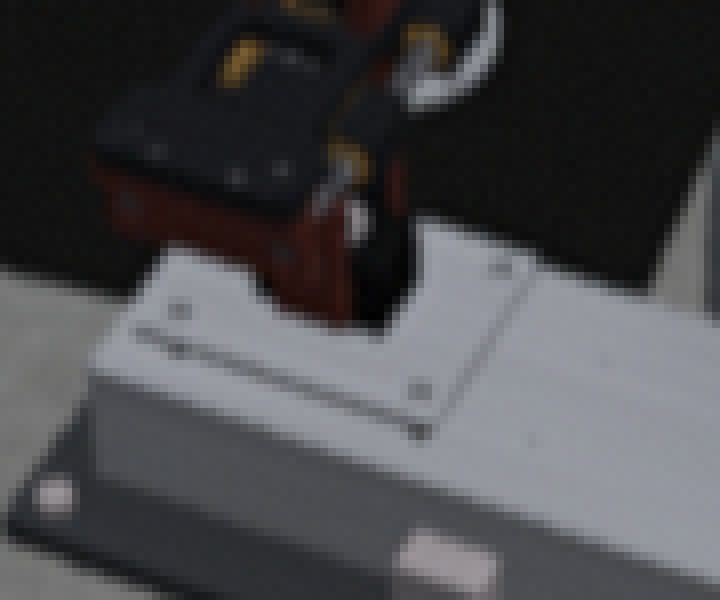

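```bash
python3 - <<'E'
from rel import *
d=dict(np.load('pics/s5.npz')); g=gray(d)
for z in (77.5,78.3): report(d,[(322,278.3),(292,268.3),(332.1,262.9)],z,[0,1,2])
for _ in range(4): env.get_image('top'); print(env.observe()['position'].round(2),env.observe()['eef_rot'].round(2))
E
```

```text
[[322.04, 278.39], [291.99, 268.31], [333.06, 262.27]] (array([637.11613348, -43.49254087]), np.float64(0.22610043933541896), array([1.08072457, 0.77511936, 1.85575959]))
[[322.04, 278.39], [291.99, 268.31], [333.06, 262.27]] (array([637.81405087, -43.13039442]), np.float64(0.22610043933543386), array([1.07785165, 0.73667375, 1.81270833]))
[639.06 -41.41  83.83] [179.96   0.    89.7 ]
[639.01 -41.41  83.72] [179.97   0.    89.7 ]
[638.93 -41.41  83.62] [179.98   0.    89.7 ]
[638.89 -41.44  83.53] [179.99   0.    89.7 ]
```

Request:
move_arm(plan="0 0 0 -0.0003 0 0.0008 0; 0 0 0 0 0 0 0; 0 0 0 0 0 0 0; 0 0 0 0 0 0 0; 0 0 0 0 0 0 0; 0 0 0 0 0 0 0; 0 0 0 0 0 0 0; 0 0 0 0 0 0 0; 0 0 0 0 0 0 0; 0 0 0 0 0 0 0")

```text
time_s: 20.7
position: [638.9, -41.7, 82.6]
eef_rot: [180.0, 0.0, 89.7]
contact_force: [0.1, 0.5, -1.5]
opening: 0.318
grip_force: 30.0
```

```bash
python3 - <<'E'
from rel import *
gs=[];zs=[]
for k in range(8):
    d=grab('scene','s6'); gs.append(gray(d).astype(float)); W=world(d); b=np.zeros(gs[0].shape,np.uint8); cv2.fillPoly(b,[np.int32([(296,270),(320,276),(330,265),(325,262),(318,274),(296,266)])],1); m=(b>0)&(gs[-1]>125); zs.append(np.median(W[m][:,2]))
g=np.mean(gs,0); print('z',np.mean(zs)); z=np.mean(zs)+.95
print(g[259:267,328:337].round().astype(int))
def cen3(u,v,bg=145,r=2.3):
    for _ in range(3):
        yy,xx=np.mgrid[0:480,0:640]; w=np.clip(bg-g,0,None)*((abs(xx-u)<r)&(abs(yy-v)<1.6)); u,v=(w*xx).sum()/w.sum(),(w*yy).sum()/w.sum()
    return u,v
uv=[cen3(322,278.4),cen3(292,268.3),cen3(332.1,262.9,r=1.6)]
print(np.round(uv,2)); print(fit(L[:3],onplane(d,uv,z)[:,:2])); print(fit(L[:2],onplane(d,uv[:2],z)[:,:2]))
o=env.observe();print(o['time_s'],o['position'],o['eef_rot'],o['dq'].round(3))
E
```

```text
z 75.91370561381324
[[ 94  74  48  34  26  17  13  14  15]
 [147 130 108  94  75  48  34  27  17]
 [158 155 151 145 126 104  94  75  48]
 [156 156 156 145 134 134 142 130 102]
 [152 153 148 126 111 118 146 152 136]
 [152 151 146 131 119 120 141 145 137]
 [152 152 151 148 145 142 144 136 137]
 [152 152 152 153 153 149 140 135 146]]
[[322.04 278.8 ]
 [292.09 268.5 ]
 [332.18 263.26]]
(array([638.38028236, -43.47219089]), np.float64(-0.41074872058885126), array([0.11151322, 0.22857452, 0.33960077]))
(array([638.25988416, -43.31847333]), np.float64(-0.47616301576846454), array([0.03480194, 0.03480194]))
21.1 [638.86798324 -41.72378617  82.59341355] [1.79996935e+02 8.74164927e-04 8.96997846e+01] [ 0.068 -0.001  0.007  0.075 -0.056 -0.107]
```

Request:
move_arm(plan="0 0 -0.2 0.0001 0.0005 0 0; 0 0 0 0 0 0 0; 0 0 0 0 0 0 0; 0 0 0 0 0 0 0; 0 0 0 0 0 0 0; 0 0 0 0 0 0 0; 0 0 0 0 0 0 0; 0 0 0 0 0 0 0")

```text
time_s: 21.9
position: [639.3, -41.6, 82.6]
eef_rot: [-180.0, 0.0, 89.9]
contact_force: [-0.4, -0.4, -2.3]
opening: 0.314
grip_force: 30.0
```

```bash
python3 -c "
from workcell import env
print(env.observe()['position'],env.observe()['contact_force']); print(env.hand_in())"
```

```text
[639.33471472 -41.62495823  82.57866803] [-0.36669611 -0.37885899 -2.31326093]
the job is handed in; nothing more can be done
None
```

Handed in at 21.9 s: the lever went to its stop and was eased back to rest at about 0.5 rad/s, the bush looks flush, and the arm is holding the cover level about 10 mm above the opening, its holes over the threaded ones to about 1 mm by the camera; the verdict was not shown.

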